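# Hook the droppings tray out from under the cricket keeper

### The job

Pick up the bent steel hook, reach it under the ledge of the cricket keeper's riser, feel for the hidden pull eye on the droppings tray, catch it, and with the hook draw the tray out by about 80 mm. Feel your way gently: do not shove the tray further back in, do not lean hard on the keeper or the tray, and keep the fingers off the tray. Then lay the hook flat on the plank, clear of the keeper and tray, and leave the dish, rock and pipette holder where they are.

Things in the scene. Friction and masses are not known exactly. Their poses are not given: they have to be found in the camera images.
- hook_grip (a point): Centre of the bent hook's dark wooden handle, a flat-sided bar 90 mm long (x), 18 wide (y), 24 tall (z): 12 mm above the plank as it lies. x points along the rod, z up. Hook mass 0.12 to 0.2 kg. It lies right (-y) of the keeper, rod pointing roughly away from the robot; take it across the handle from above.
- hook_elbow (a point): Elbow of the hook. A 7 mm steel rod leaves the handle's +x end at mid-height and runs along +x to this point on its axis, 145 mm from hook_grip; here it is bent square to +y, and the tip ends 21.5 mm to +y of this point. Rod and tip lie level with hook_grip. Same axes as hook_grip.
- keeper: Cricket keeper, fixed: clear acrylic box with a sliding hatch, on a black riser; 180 mm deep (x), 240 wide (y), 190 tall. Origin: centre of its underside, on the plank; -x is its open front, towards the robot; z up. The riser has side walls 8 mm thick, a back wall and a deck over it. In it sits the grey droppings tray, which slides along the keeper's x only.
- ledge (a point): Middle of the ledge: the lower front edge of the riser's deck, 90 mm in front (-x) of the keeper's origin, 72 mm above the plank. Below it the riser is open. The tray's flat front face, 156 mm wide, 14 to 68 mm above the plank, is not measured: it stands anywhere from 34 to 72 mm behind (+x of) this edge, its middle up to 30 mm left or right of it. Keeper's axes.
- eye_zone (a point): Fixed point, keeper's axes: middle of the zone of the hidden pull eye, which is within 20 mm of it in x, 30 mm in y, at its height, 45 mm above the plank. The eye is a D-shaped upright loop of 5 mm wire in the xz plane, in the middle of the tray's face: opening 16 mm (face to inside of front bar) by 26 mm high, entered sideways along y; sticks out 21 mm from the face.
- tray (a joint): How far the tray has been drawn out towards the keeper's -x, in m: 0 at the start wherever it stands, positive drawn out, negative pushed back; stop at 0.105. About 5 N of friction (a little more at speed) resists it either way; pushed harder, it slides back.
- plank: The fixed oak plank all stands on, 470 mm (x) by 1720 mm (y), 22 mm thick; origin at the centre of its underside, so its top is 22 mm above this.
- dish: Blue glazed ceramic dish, bystander, 90 mm across, 30 mm tall; origin at the centre of its underside.
- rock: Green resin rock, bystander, about 96 mm across and 50 mm tall; origin at the centre of its underside.
- pipettes: White plastic pipette holder with three pipettes, bystander, 60 x 70 mm, 108 mm tall; origin at the centre of its underside.
Things that resemble listed ones, but are neither listed nor needed, are in the scene too. Of the things shaped like the part that bears hook_grip, the dark wooden one is meant.

How it is judged:
By the outcome, as a careful person would: the job done as asked, in the order asked, and still so for the second after the job is handed in, with the robot touching nothing.
It also fails if it takes over 72 s, if anything falls off the work surface, if the arm or the gripper's body presses on something with over 40 N, if the wrist force passes 120 N, or if a joint passes its speed limit or range.

### The arm

A 6-joint arm with a two-finger parallel gripper is mounted at the origin on the work surface. World frame = base frame: x ahead of the robot, y to its left, z up, the work surface at z = 0. Lengths are in m, angles in rad, forces in N, time in s.
With the tool pointing down it reaches from about 0.25 to 0.775 m from the base axis. Payload 4 kg.
Tool frame: the origin (TCP) lies at the very end of the fingers, on their centre line; the grasp point (between the pads) lies 19 mm behind it; z points along the fingers, y is the line along which they close (so a half turn about z gives the same grasp; the last joint's range is limited). The gripper opens to 94 mm and grips with 3 to 60 N. Pads are 16 mm wide; open, the fingers measure 119 mm over their backs; the gripper's body (75 mm by 177 mm) begins 78 mm behind the grasp point.
Start: joints at [1.134, 0.087, 1.371, -0, 1.684, -0.103], TCP at [0.18, 0.52, 0.206] pointing down, gripper open.
Joint ranges: [-3.1, 3.1], [-0.76, 2.03], [0.27, 2.55], [-1.08, 4.22], [0.17, 2.65], [-2.57, 2.57]. Speed limits (rad/s): [2.79, 2.79, 3.14, 3.14, 3.14, 3.14].

### API

Orientations are given as [roll, pitch, yaw] about the fixed x, y, z axes, in that order (R = Rz(yaw) Ry(pitch) Rx(roll)).
In Python, from bench import robot, vision gives the robot as it stands.
- The arm moves only by the shell command python3 -m crank 'ROWS'. ROWS is JSON, a list of rows, each a list of 3 entries, a list of its own where there are three numbers: the closure, from 0 (fully open) to 1 (shut), then the shift along the tool's x, y, z in m, then the turn, a rotation vector about the tool's x, y, z in degrees. A call has 1 to 8 rows; each row shifts and turns the commanded pose from where the row before left it, along the tool's axes as they then stand; what a row does not reach is not made up. A row lasts 1/10 s, in which the tool goes at most 50 mm and 8.59 degrees, less where a joint would pass 70% of its speed; a pose out of reach is approached as far as the arm can. A call with a gripper value outside its range is refused whole. The fingers move at their own pace and stop on an object; the grip force is fixed at half the most. Time passes only in rows, so rows that do not move let the fingers close. It gives the time, the measured TCP pose, the force, the opening and the grip force at its end, in the units of the state.
- robot.get_obs(): the state, without advancing time (a new reading comes with each control period).
- vision.snapshot(name): name is "scene" or "top"; returns a dict with "color" (420x560x3 uint8, red, green, blue), "z_map" (420x560 float32, m along the optical axis (not along the pixel's ray), 0 where there is no reading), "fx", "fy", "cx", "cy" (pixels), "R" (3x3) and "t" (3): a world point X has camera coordinates R X + t. Camera axes: x right, y down, z forward; pixel columns grow to the right and rows downward; lengths in m; the calibration is good to about 2 mm. A picture is of the moment at which its call begins.
- robot.close_job(): hands the job in; it is judged then, once.
The state is a dict: "time": time; "joint_positions": joint angles; "qvel": joint speeds; "joint_torque": joint torques, N m; "tool_pos": TCP position; "ee_rot": TCP orientation; "wrist_force": force on the tool from outside, world axes, zero at the start; "wrist_torque": the same for the moment, N m; "width": finger opening in m; "finger_force": force on a finger pad.
Only numpy, scipy, OpenCV 4.12 (cv2) and the standard library are available. Lean on these libraries where they do the work, as an engineer would, in place of code of your own. Each camera call takes 0.05 s, during which the arm holds its last target. There are 200 camera calls.

## Working session

There is one attempt and no reset: what is moved stays moved. The work goes in short steps, Python scripts to look and compute and a shell command to move; the robot and the scene stay as the last step left them, time stands still between calls to the robot, and variables do not carry over. Pictures are saved under pics/ and viewed, at most 10 in all, crops included, and the job is handed in when it is done.

```bash
ls; mkdir -p pics
python3 - <<'E'
from bench import robot, vision
import cv2,numpy as np
o=robot.get_obs(); print(o)
for n in("scene","top"):
    s=vision.snapshot(n); cv2.imwrite(f"pics/{n}0.png",s["color"][:,:,::-1]); np.savez(f"{n}0.npz",**s)
    print(n,s["fx"],s["cx"],s["cy"],s["R"],s["t"])
E
```

```text
pics
{'time': 0.0, 'joint_positions': array([ 1.13388023e+00,  8.79735460e-02,  1.37224875e+00, -1.90086968e-05,
        1.68357319e+00, -1.03100420e-01]), 'qvel': array([-0.00171106,  0.00154191, -0.00015615, -0.00067284, -0.00010396,
       -0.00124607]), 'joint_torque': array([ 2.20068928e-04, -3.40175843e+01, -3.02434659e+01,  7.18423608e-02,
        3.27716873e-02, -1.61678850e-04]), 'tool_pos': array([0.17998843, 0.51914279, 0.20429682]), 'ee_rot': array([-3.13939958e+00, -2.07918141e-04,  2.80777463e+00]), 'wrist_force': array([-0.22122618,  0.33942825, -0.78287014]), 'wrist_torque': array([0.03647116, 0.03095847, 0.07450986]), 'finger_force': 0.0, 'width': 0.09391920470191273}
scene 439.00650531616014 278.71956251734565 207.10260519089567 [[ 0.98761505 -0.1567177  -0.00748798]
 [-0.15054701 -0.93312747 -0.32650993]
 [ 0.04418264  0.32359341 -0.94516411]] [-0.48296012  0.10980779  1.39329995]
top 444.6911645979246 281.6538756285288 205.7457149934652 [[ 0.02850663 -0.99925071  0.02618001]
 [-0.98932056 -0.03194923 -0.14221136]
 [ 0.14294123 -0.02184646 -0.98949004]] [-0.0411748   0.47414522  1.09853742]
```

View pics/scene0.png

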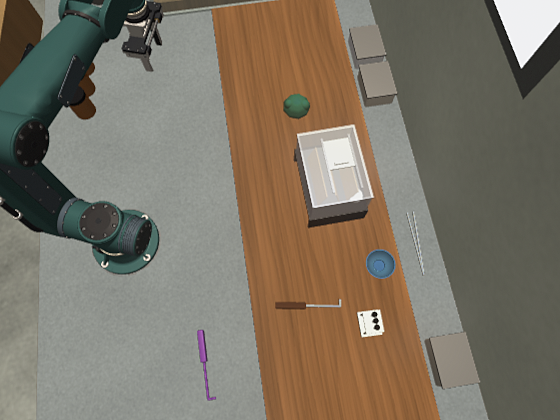

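View pics/top0.png

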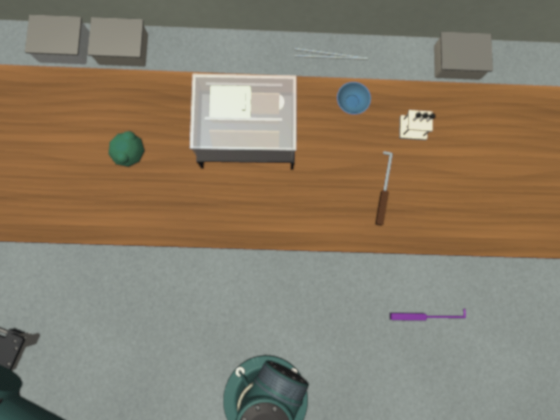

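The scene view shows the hook at about (290-340, 305), the keeper at (333,170), the dish at (380,264), the rock at (296,105) and the pipettes at (371,323). In the top view the hook handle is at (382,208), its elbow at (389,153) and its tip bends left (+y). The keeper's riser front edge runs along row 160, columns 198-295.

```bash
cat > h.py <<'E'
import numpy as np,cv2
def load(n): return dict(np.load(n))
def cloud(s):
    v,u=np.mgrid[:420,:560]; z=s["z_map"]
    c=np.stack([(u-s["cx"])/s["fx"]*z,(v-s["cy"])/s["fy"]*z,z],-1)
    return (c-s["t"])@s["R"]
def ray(s,uv,h):
    uv=np.atleast_2d(uv).astype(float)
    d=np.c_[(uv[:,0]-s["cx"])/s["fx"],(uv[:,1]-s["cy"])/s["fy"],np.ones(len(uv))]@s["R"]
    o=-s["t"]@s["R"]
    return o+d*((h-o[2])/d[:,2])[:,None]
E
python3 - <<'E'
from h import *
for n in("scene0","top0"):
    s=load(n+".npz"); P=cloud(s); hsv=cv2.cvtColor(s["color"],cv2.COLOR_RGB2HSV); ok=s["z_map"]>0
    if n=="scene0": pl=P[230:250,290:330]
    else: pl=P[190:230,420:520]
    print(n,"plank z",np.median(pl[...,2]))
    X,Y,Z=P[...,0],P[...,1],P[...,2]
    reg=ok&(X>.3)&(X<.85)&(Y>-.12)&(Y<.3)
    for lo,hi in((.205,.225),(.19,.205),(.1,.19),(.085,.1)):
        m=reg&(Z>lo)&(Z<hi)
        if m.sum()>20:
            r=cv2.minAreaRect(P[m][:,:2].astype(np.float32)); print(lo,m.sum(),r, P[m].min(0),P[m].max(0))
    # hook region
    V=hsv[...,2]
    m=(X>.3)&(X<.75)&(Y>-.5)&(Y<-.15)&(Z>.035)&(Z<.06)&ok
    nn,l,st,c=cv2.connectedComponentsWithStats(m.astype(np.uint8))
    for i in range(1,nn):
        if st[i,4]>25:
            q=P[l==i]; uv=np.argwhere(l==i)[:,::-1]; print("comp",st[i],q.mean(0),cv2.minAreaRect(q[:,:2].astype(np.float32)),s["color"][l==i].mean(0))
E
python3 - <<'E'
import cv2
a=cv2.imread("pics/top0.png")
cv2.imwrite("pics/crop0.png",cv2.hconcat([cv2.resize(a[60:180,180:310],None,fx=3.0,fy=3.0,interpolation=2),cv2.resize(a[140:240,350:430],(288,360),interpolation=2)]))
E
```

```text
scene0 plank z 0.022403933341309974
0.205 3117 ((0.6594511270523071, 0.06769305467605591), (0.17412596940994263, 0.23516662418842316), 1.2515506744384766) [ 0.57089091 -0.05117733  0.20500159] [0.74855608 0.18622755 0.22025759]
0.19 1527 ((0.660164475440979, 0.06939179450273514), (0.17478103935718536, 0.2356485277414322), 1.2002111673355103) [ 0.57042449 -0.04905046  0.19014353] [0.74919067 0.18770925 0.20499799]
0.1 915 ((0.6051948666572571, 0.025662049651145935), (0.14242906868457794, 0.2947513461112976), 38.127017974853516) [ 0.56762555 -0.0537345   0.10000676] [0.75090821 0.18468163 0.18997159]
0.085 196 ((0.6595255732536316, 0.06707476079463959), (0.17979052662849426, 0.2389938235282898), 1.3009933233261108) [ 0.56713442 -0.05371343  0.08511648] [0.75190299 0.18452463 0.09999309]
comp [366 251  13  28 127] [ 0.7352325  -0.20214002  0.04515823] ((0.7345417737960815, -0.20411154627799988), (0.08106040954589844, 0.0300687775015831), 89.54108428955078) [ 80.22834646 106.96850394 128.03937008]
comp [309 299  32   9  77] [ 0.58432965 -0.29828853  0.03814261] ((0.5798772573471069, -0.2
[... 1071 characters left out ...]
.05281215  0.08527618] [0.59235151 0.18608461 0.09999639]
comp [338 103  32  11 131] [ 0.73559769 -0.20813162  0.04566216] ((0.7349777221679688, -0.20572493970394135), (0.029002321884036064, 0.08104719966650009), 0.7281861305236816) [ 83.41221374 110.39694656 127.53435115]
comp [384 151   8  25  60] [ 0.5996713  -0.3001679   0.03755147] ((0.5957761406898499, -0.30031222105026245), (0.06342770904302597, 0.018839579075574875), 5.242244243621826) [156.56666667 154.93333333 146.66666667]
comp [375 178  14  47 296] [ 0.48413152 -0.28169405  0.04413098] ((0.4955078065395355, -0.28457820415496826), (0.019252687692642212, 0.12267697602510452), 80.12394714355469) [97.55405405 70.52702703 50.37162162]
```

View pics/crop0.png

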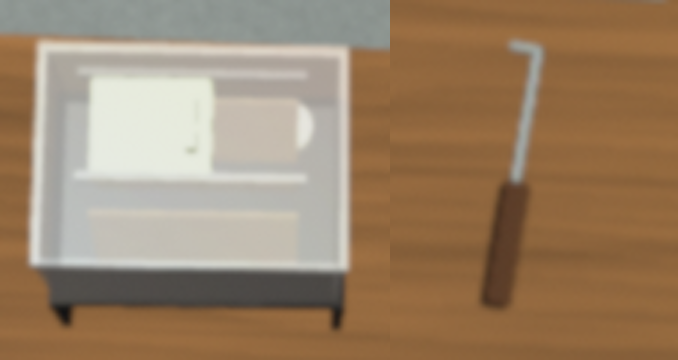

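The crop shows the rod running from the handle to the elbow near top-image pixel (392,154), with the tip toward +y. The keeper is at (0.660, 0.068) with yaw about 1.3 deg. Next I'll get the hook pose.

```bash
cat >> h.py <<'E'
from scipy.spatial.transform import Rotation as Ro
def hook(s,x0,x1,y0,y1,zg):
    """handle centre at top face, elbow region points, by colour in a world window at grip height zg"""
    v,u=np.mgrid[:420,:560]; G=ray(s,np.c_[u.ravel(),v.ravel()],zg).reshape(420,560,3)
    w=(G[...,0]>x0)&(G[...,0]<x1)&(G[...,1]>y0)&(G[...,1]<y1)
    hsv=cv2.cvtColor(s["color"],cv2.COLOR_RGB2HSV)
    return G,w,hsv
def togo(pos,yaw):
    from bench import robot
    o=robot.get_obs(); R=Ro.from_euler("xyz",o["ee_rot"])
    T=Ro.from_euler("xyz",[np.pi,0,yaw])
    print("t",round(o["time"],2),"pos",o["tool_pos"].round(4),"yaw",np.degrees(o["ee_rot"]).round(2),"F",o["wrist_force"].round(2),"w",round(o["width"],4))
    print("shift tool mm",(R.inv().apply(np.array(pos)-o["tool_pos"])*1e3).round(1),"turn deg",(R.inv()*T).as_rotvec(degrees=True).round(2))
E
python3 - <<'E'
from h import *
for n in("scene0","top0"):
    s=load(n+".npz"); G,w,hsv=hook(s,.38,.72,-.36,-.2,.034)
    V=hsv[...,2];S=hsv[...,1]
    dark=w&(V<115); steel=w&(S<75)
    for nm,m in(("dark",dark),("steel",steel)):
        k,l,st,c=cv2.connectedComponentsWithStats(m.astype(np.uint8))
        for i in range(1,k):
            if st[i,4]<30: continue
            uv=np.argwhere(l==i)[:,::-1]; q=ray(s,uv,.046 if nm=="dark" else .034)[:,:2].astype(np.float32)
            print(n,nm,st[i],cv2.minAreaRect(q), q[q[:,0].argmax()])
    if n[0]=="t": print(ray(s,[391.9,153.9],.034))
from h import togo
togo([.48,-.285,.2],np.radians(171))
E
```

```text
scene0 dark [275 302  31   8 221] ((0.4778207838535309, -0.28279706835746765), (0.020033106207847595, 0.08757606148719788), 80.93171691894531) [ 0.5221873  -0.28264496]
scene0 steel [306 299  35   9  92] ((0.575507640838623, -0.28968214988708496), (0.023171043023467064, 0.10074179619550705), 80.92899322509766) [ 0.6270751  -0.28618288]
scene0 steel [357 310  20  13 189] ((0.6928631067276001, -0.34485113620758057), (0.0538671649992466, 0.030075931921601295), 0.06136440858244896) [ 0.7197935  -0.34184504]
top0 dark [375 190  14  36 306] ((0.4767698645591736, -0.2789461612701416), (0.022856825962662697, 0.09146175533533096), 79.5205307006836) [ 0.5223957  -0.28370762]
top0 steel [399 118  12  21 234] ((0.6924037933349609, -0.3444069027900696), (0.02916984260082245, 0.0551825650036335), 89.26441955566406) [ 0.7199764  -0.34603754]
top0 steel [383 151  10  40 162] ((0.5765442848205566, -0.2987813949584961), (0.02362874150276184, 0.10367664694786072), 89.76545715332031) [ 0.6283983  -0.29505783]
[[ 0.62116098 -0.31050885  0.034     ]]
t 0.1 pos [0.18   0.5192 0.2045] yaw [-1.7989e+02 -1.0000e-02  1.6088e+02] F [-0.84  0.55 -0.67] w 0.0939
shift tool mm [-546.9 -661.5    5.7] turn deg [ -0.11  -0.02 -10.12]
```

```bash
R='x'; python3 -m crank '[[0.3,[-30.4,-36.7,0],[0,0,0]]]' 2>&1 | head -5
```

```text
time: 0.2
tool_pos: [0.1965, 0.4748, 0.2029]
ee_rot: [-3.139, -0.002, 2.813]
wrist_force: [1.0, -0.0, 0.4]
width: 0.0891
```

```bash
python3 -m crank '[[0.3,[-0.0304,-0.0367,0],[0,0,0]],[0.3,[-0.0304,-0.0367,0],[0,0,0]],[0.3,[-0.0304,-0.0367,0],[0,0,0]],[0.3,[-0.0304,-0.0367,0],[0,0,0]],[0.3,[-0.0304,-0.0367,0],[0,0,0]],[0.3,[-0.0304,-0.0367,0],[0,0,0]],[0.3,[-0.0304,-0.0367,0],[0,0,0]],[0.3,[-0.0304,-0.0367,0],[0,0,0]]]'
python3 -m crank '[[0.3,[-0.0304,-0.0367,0],[0,0,0]],[0.3,[-0.0304,-0.0367,0],[0,0,0]],[0.3,[-0.0304,-0.0367,0],[0,0,0]],[0.3,[-0.0304,-0.0367,0],[0,0,0]],[0.3,[-0.0304,-0.0367,0],[0,0,0]],[0.3,[-0.0304,-0.0367,0],[0,0,0]],[0.3,[-0.0304,-0.0367,0],[0,0,0]],[0.3,[0,0,0],[0,0,-8]]]'
python3 -c "
from h import *
togo([.478,-.2815,.10],np.radians(170.3))"
```

```text
time: 1.0
tool_pos: [0.3312, 0.114, 0.2053]
ee_rot: [3.141, 0.0, 2.808]
wrist_force: [0.7, 0.5, 0.0]
width: 0.066
finger_force: 0.0
time: 1.8
tool_pos: [0.4486, -0.2013, 0.2033]
ee_rot: [-3.141, -0.003, 2.945]
wrist_force: [-0.2, 0.7, -0.1]
width: 0.066
finger_force: 0.0
t 1.8 pos [ 0.4486 -0.2013  0.2033] yaw [-1.7997e+02 -1.7000e-01  1.6875e+02] F [-0.2   0.68 -0.1 ] w 0.066
shift tool mm [-44.8 -72.9 103.2] turn deg [-0.03 -0.17 -1.55]
```

```bash
python3 -m crank '[[0.4,[-0.0224,-0.0364,0],[0,0,-1]],[0.4,[-0.0224,-0.0364,0],[0,0,0]],[0.4,[0,0,0.045],[0,0,0]],[0.4,[0,0,0.045],[0,0,0]],[0.4,[0,0,0],[0,0,0]]]'
python3 - <<'E'
from h import *
from bench import vision
s=vision.snapshot("scene");np.savez("scene1.npz",**s)
t=vision.snapshot("top")
cv2.imwrite("pics/s1.png",cv2.hconcat([cv2.resize(s["color"][250:350,240:370,::-1],(390,300)),cv2.resize(t["color"][140:240,330:450,::-1],(360,300))]))
togo([.478,-.2815,.0255],np.radians(170.3))
E
```

```text
time: 2.3
tool_pos: [0.4735, -0.2731, 0.1063]
ee_rot: [3.133, -0.017, 2.964]
wrist_force: [-1.0, -0.0, -2.0]
width: 0.0563
finger_force: 0.0
t 2.4 pos [ 0.4782 -0.276   0.1149] yaw [ 1.7993e+02 -1.4000e-01  1.6988e+02] F [0.11 0.05 0.86] w 0.0564
shift tool mm [-1.  -5.5 89.4] turn deg [ 0.07 -0.14 -0.42]
```

View pics/s1.png

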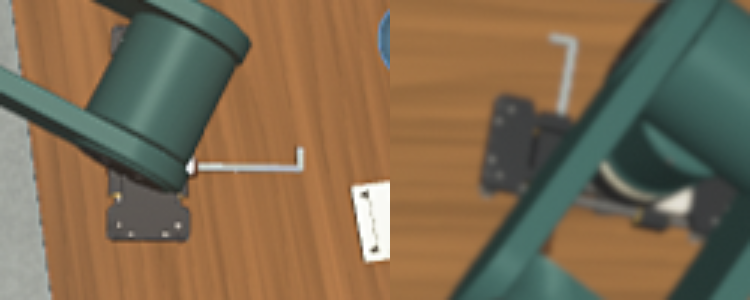

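The arm sits right over the handle, with the rod emerging to the elbow at scene pixel ~(340,306). Now I'll descend and grip.

```bash
python3 -m crank '[[0.4,[-0.001,-0.005,0.02],[0,0,0]],[0.4,[0,0,0.035],[0,0,0]],[0.4,[0,0,0.02],[0,0,0]],[0.4,[0,0,0.007],[0,0,0]],[0.4,[0,0,0],[0,0,0]],[0.4,[0,0,0],[0,0,0]]]'
python3 -c "
from h import *
togo([.478,-.2815,.0255],np.radians(170.3))"
```

```text
time: 3.0
tool_pos: [0.4807, -0.2827, 0.0365]
ee_rot: [-3.139, 0.005, 2.965]
wrist_force: [-0.1, 0.1, 0.3]
width: 0.0563
finger_force: 0.0
t 3.0 pos [ 0.4807 -0.2827  0.0365] yaw [-179.87    0.26  169.89] F [-0.11  0.07  0.25] w 0.0563
shift tool mm [ 2.9  0.8 11. ] turn deg [-0.13  0.26 -0.41]
```

```bash
python3 -m crank '[[0.4,[0.002,0,0.006],[0,0,0]],[0.4,[0,0,0.004],[0,0,0]],[0.4,[0,0,0],[0,0,0]],[1,[0,0,0],[0,0,0]],[1,[0,0,0],[0,0,0]],[1,[0,0,0],[0,0,0]],[1,[0,0,0],[0,0,0]],[1,[0,0,0],[0,0,0]]]'
python3 -c "
from h import *
togo([.478,-.2815,.0255],np.radians(170.3))"
```

```text
time: 3.8
tool_pos: [0.477, -0.2812, 0.0235]
ee_rot: [3.142, 0.0, 2.965]
wrist_force: [0.1, 0.1, -0.2]
width: 0.0198
finger_force: 0.0
t 3.8 pos [ 0.477  -0.2812  0.0235] yaw [1.8000e+02 1.0000e-02 1.6987e+02] F [ 0.1   0.06 -0.23] w 0.0198
shift tool mm [-1.  -0.1 -2. ] turn deg [ 0.    0.01 -0.43]
```

```bash
python3 -m crank '[[1,[0,0,0],[0,0,0]],[1,[0,0,0],[0,0,0]],[1,[0,0,0],[0,0,0]],[1,[0,0,-0.01],[0,0,0]],[1,[0,0,-0.02],[0,0,0]],[1,[0,0,-0.02],[0,0,0]],[1,[0,0,0],[0,0,0]],[1,[0,0,0],[0,0,0]]]'
python3 -m crank '[[1,[0,0,0],[0,0,0]]]'
```

```text
time: 4.6
tool_pos: [0.4771, -0.2814, 0.0738]
ee_rot: [-3.141, 0.001, 2.965]
wrist_force: [-0.6, -0.2, -1.7]
width: 0.0174
finger_force: 30.0
time: 4.7
tool_pos: [0.4762, -0.2807, 0.0721]
ee_rot: [3.14, -0.002, 2.965]
wrist_force: [-0.4, -0.0, -0.8]
width: 0.0178
finger_force: 30.0
```

```bash
python3 -m crank '[[1,[0.025,0,0],[0,0,0]],[1,[0.04,0,0],[0,0,0]],[1,[0.04,0,0],[0,0,0]],[1,[0.023,0.02,0],[0,0,0]],[1,[0,0.04,0],[0,0,0]],[1,[0,0.04,0],[0,0,0]],[1,[0,0.04,0],[0,0,0]],[1,[0,0.04,0],[0,0,0]]]'
python3 -m crank '[[1,[0,0.04,0.005],[0,0,0]],[1,[0,0.03,0.005],[0,0,0]],[1,[0,0.012,0],[0,0,-4]],[1,[0,0,0],[0,0,-5]],[1,[0,0,0],[0,0,-2.4]],[1,[0,0,0],[0,0,0]],[1,[0,0,0],[0,0,0]],[1,[0,0,0],[0,0,0]]]'
python3 - <<'E'
from h import *
from bench import vision
for n in("scene","top"):
    s=vision.snapshot(n);np.savez(n+"2.npz",**s)
    c=s["color"][110:250,220:390,::-1] if n=="scene" else s["color"][130:290,180:350,::-1]
    a=cv2.resize(c,None,fx=2.35,fy=2.35,interpolation=2); cv2.imwrite(f"pics/{n}2.png",a)
A=cv2.imread("pics/scene2.png");B=cv2.imread("pics/top2.png");h=max(len(A),len(B))
cv2.imwrite("pics/both2.png",cv2.hconcat([cv2.copyMakeBorder(q,0,h-len(q),0,0,cv2.BORDER_CONSTANT) for q in(A,B)]))
togo([.396,0,.0565],np.radians(181.3))
E
```

```text
time: 5.5
tool_pos: [0.3816, -0.0799, 0.0723]
ee_rot: [3.141, -0.002, 2.964]
wrist_force: [1.1, 0.0, -1.0]
width: 0.0181
finger_force: 30.0
time: 6.3
tool_pos: [0.3966, -0.0009, 0.063]
ee_rot: [3.141, -0.001, -3.12]
wrist_force: [1.1, 0.1, -1.7]
width: 0.0175
finger_force: 30.0
t 6.4 pos [ 0.3969 -0.0009  0.0633] yaw [ 1.7999e+02 -2.0000e-02 -1.7877e+02] F [ 0.11  0.6  -1.84] w 0.0178
shift tool mm [0.8 1.  6.8] turn deg [ 0.01 -0.02 -0.07]
```

View pics/both2.png

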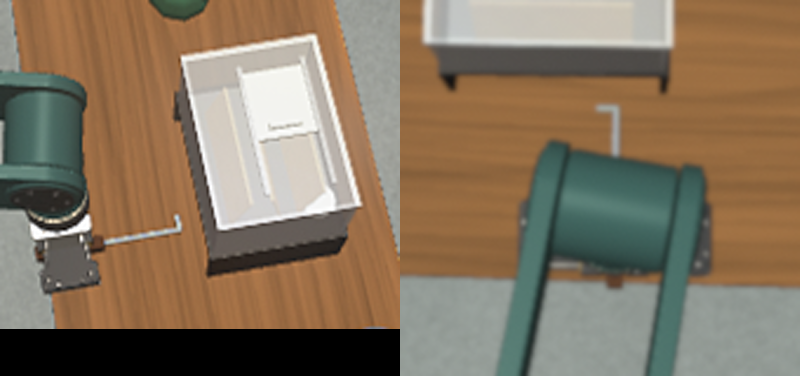

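The hook is held level in front of the riser. In the top view the elbow is at about (272,176) and the riser wall feet at (200,167) and (293,168). I'll refine both.

Run:
```python
from h import *
K=np.array([.660,.068]);c,sn=np.cos(.0225),np.sin(.0225);M=np.array([[c,-sn],[sn,c]])
kf=lambda p:((np.atleast_2d(p)[:,:2]-K)@M*1e3).round(1)
t=load("top2.npz")
print("feet",kf(ray(t,[[200,167.4],[292.5,168.3]],.022)))
print("tcp",kf([.3969,-.0009]))
for n in("scene2","top2"):
    s=load(n+".npz");z=.0738;G,w,hsv=hook(s,.45,.57,-.05,.06,z)
    m=w&(hsv[...,1]<70)&(hsv[...,2]>90)
    k,l,st,_=cv2.connectedComponentsWithStats(m.astype(np.uint8)); i=1+st[1:,4].argmax(); print(n,st[i])
    q=kf(G[l==i]); xm=q[:,0].max(); tip=q[(q[:,0]>xm-8)]; rod=q[q[:,0]<xm-15]
    print("xmax",xm,"tip y",tip[:,1].min(),tip[:,1].max(),"rod line",np.polyfit(rod[:,0],rod[:,1],1),"rod y mean",rod.mean(0))
    # ledge line, deck dark front face edges
```

```text
feet [[ -86.6  121.7]
 [ -86.1 -118.6]]
tcp [[-264.6  -63. ]]
scene2 [266 201  32  13  91]
xmax -114.2 tip y -64.1 -41.2 rod line [ 1.62492640e-03 -6.11235835e+01] rod y mean [-170.11014493  -61.4       ]
top2 [264 174  10  23 112]
xmax -113.2 tip y -67.7 -45.3 rod line [-2.92346740e-03 -6.45538271e+01] rod y mean [-148.79130435  -64.11884058]
```

```bash
python3 -m crank '[[1,[0,0,0.004],[0,0,0]],[1,[0,0,0.003],[0,0,0]],[1,[-0.01,0,0],[0,0,0]],[1,[-0.02,0,0],[0,0,0]],[1,[-0.015,0,0],[0,0,0]],[1,[-0.007,0,0],[0,0,0]],[1,[0,0,0],[0,0,0]],[1,[0,0,0],[0,0,0]]]'
for i in 1 2 3; do python3 -m crank '[[1,[0,0,0],[0,0,0]]]'|grep -E "pos|force"; done
```

```text
time: 7.2
tool_pos: [0.4486, 0.0004, 0.0562]
ee_rot: [3.141, -0.001, -3.119]
wrist_force: [1.0, -0.8, -1.6]
width: 0.0178
finger_force: 30.0
tool_pos: [0.4484, 0.0004, 0.0563]
wrist_force: [0.2, 0.4, -1.8]
finger_force: 30.0
tool_pos: [0.4485, 0.0004, 0.0565]
wrist_force: [0.6, 0.4, -1.2]
finger_force: 30.0
tool_pos: [0.4487, 0.0003, 0.0566]
wrist_force: [-0.7, 0.0, -0.8]
finger_force: 30.0
```

```bash
python3 -m crank '[[1,[-0.002,0,0],[0,0,0]],[1,[-0.002,0,0],[0,0,0]],[1,[0,0,0],[0,0,0]]]'|grep -E "pos|t_force"
```

```text
tool_pos: [0.4533, 0.0004, 0.0566]
wrist_force: [1.1, -0.1, -0.6]
```

```bash
python3 -m crank '[[1,[-0.002,0,0],[0,0,0]],[1,[0,0,0],[0,0,0]]]'|grep -E "pos|t_force"
```

```text
tool_pos: [0.4552, 0.0005, 0.0565]
wrist_force: [0.1, -0.2, -1.2]
```

```bash
python3 -m crank '[[1,[-0.002,0,0],[0,0,0]],[1,[0,0,0],[0,0,0]]]'|grep -E "pos|t_force"
```

```text
tool_pos: [0.4572, 0.0005, 0.0565]
wrist_force: [-0.1, -0.2, -0.9]
```

```bash
python3 -m crank '[[1,[-0.002,0,0],[0,0,0]],[1,[-0.001,0,0],[0,0,0]],[1,[0,0,0],[0,0,0]]]'|grep -E "pos|t_force"
```

```text
tool_pos: [0.4602, 0.0006, 0.0565]
wrist_force: [-0.1, 0.3, -1.1]
```

```bash
python3 -m crank '[[1,[-0.002,0,0],[0,0,0]],[1,[-0.001,0,0],[0,0,0]],[1,[0,0,0],[0,0,0]]]'|grep -E "pos|t_force"
```

```text
tool_pos: [0.4631, 0.0007, 0.0565]
wrist_force: [0.2, -0.4, -0.4]
```

```bash
python3 -m crank '[[1,[-0.002,0,0],[0,0,0]],[1,[-0.001,0,0],[0,0,0]],[1,[0,0,0],[0,0,0]]]'|grep -E "pos|t_force"
```

```text
tool_pos: [0.4661, 0.0007, 0.0565]
wrist_force: [-0.1, -0.0, -1.8]
```

```bash
python3 -m crank '[[1,[-0.002,0,0],[0,0,0]],[1,[-0.001,0,0],[0,0,0]],[1,[0,0,0],[0,0,0]]]'|grep -E "pos|t_force"
```

```text
tool_pos: [0.4691, 0.0008, 0.0565]
wrist_force: [-0.3, -0.2, -1.4]
```

```bash
python3 -m crank '[[1,[-0.002,0,0],[0,0,0]],[1,[-0.001,0,0],[0,0,0]],[1,[0,0,0],[0,0,0]]]'|grep -E "pos|t_force"
```

```text
tool_pos: [0.4722, 0.0008, 0.0565]
wrist_force: [0.2, -0.5, -1.4]
```

```bash
python3 -m crank '[[1,[-0.002,0,0],[0,0,0]],[1,[-0.001,0,0],[0,0,0]],[1,[0,0,0],[0,0,0]]]'|grep -E "pos|t_force"
```

```text
tool_pos: [0.4751, 0.0009, 0.0565]
wrist_force: [0.6, -0.2, -2.0]
```

```bash
python3 -m crank '[[1,[-0.002,0,0],[0,0,0]],[1,[0,0,0],[0,0,0]]]'|grep -E "pos|t_force"
```

```text
tool_pos: [0.4772, 0.001, 0.0565]
wrist_force: [0.9, -0.4, -1.3]
```

```bash
python3 -m crank '[[1,[-0.002,0,0],[0,0,0]],[1,[0,0,0],[0,0,0]]]'|grep -E "pos|t_force"
```

```text
tool_pos: [0.4792, 0.001, 0.0565]
wrist_force: [0.9, -0.2, -0.8]
```

```bash
python3 -m crank '[[1,[-0.002,0,0],[0,0,0]],[1,[0,0,0],[0,0,0]]]'|grep -E "pos|t_force"
```

```text
tool_pos: [0.4798, 0.001, 0.0561]
wrist_force: [-4.1, -0.3, 0.7]
```

Contact with the tray face at about 4 N. I'll back off 6 mm to mid-opening and sweep sideways.

```bash
python3 -m crank '[[1,[0.006,0,0],[0,0,0]],[1,[0,0.003,0],[0,0,0]],[1,[0,0.003,0],[0,0,0]],[1,[0,0.002,0],[0,0,0]],[1,[0,0,0],[0,0,0]],[1,[0,0,0],[0,0,0]]]'|grep -E "pos|t_force"
```

```text
tool_pos: [0.475, 0.0091, 0.0565]
wrist_force: [-0.1, -0.2, -1.3]
```

```bash
python3 -m crank '[[1,[0,0.002,0],[0,0,0]],[1,[0,0.002,0],[0,0,0]],[1,[0,0,0],[0,0,0]]]'|grep -E "pos|t_force"
```

```text
tool_pos: [0.4747, 0.0131, 0.0564]
wrist_force: [-1.0, 0.2, -1.5]
```

```bash
python3 -m crank '[[1,[0,0.002,0],[0,0,0]],[1,[0,0.002,0],[0,0,0]],[1,[0,0,0],[0,0,0]]]'|grep -E "pos|t_force"
```

```text
tool_pos: [0.4746, 0.0172, 0.0565]
wrist_force: [-0.2, 0.7, -2.3]
```

```bash
python3 -m crank '[[1,[0,0.002,0],[0,0,0]],[1,[0,0.002,0],[0,0,0]],[1,[0,0,0],[0,0,0]]]'|grep -E "pos|t_force"
```

```text
tool_pos: [0.4745, 0.0212, 0.0565]
wrist_force: [-0.0, -1.0, -0.9]
```

```bash
python3 -m crank '[[1,[0,0.002,0],[0,0,0]],[1,[0,0.001,0],[0,0,0]],[1,[0,0,0],[0,0,0]]]'|grep -E "pos|t_force"
```

```text
tool_pos: [0.4745, 0.0241, 0.0565]
wrist_force: [0.8, -0.4, -1.3]
```

```bash
python3 -m crank '[[1,[0,0.002,0],[0,0,0]],[1,[0,0.002,0],[0,0,0]],[1,[0,0,0],[0,0,0]]]'|grep -E "pos|t_force"
```

```text
tool_pos: [0.4744, 0.0282, 0.0565]
wrist_force: [0.1, -0.6, -2.0]
```

```bash
python3 -m crank '[[1,[0,0.002,0],[0,0,0]],[1,[0,0.002,0],[0,0,0]],[1,[0,0,0],[0,0,0]]]'|grep -E "pos|t_force"
```

```text
tool_pos: [0.4743, 0.0322, 0.0565]
wrist_force: [-0.4, 0.2, -1.1]
```

```bash
python3 -m crank '[[1,[0,0.002,0],[0,0,0]],[1,[0,0.002,0],[0,0,0]],[1,[0,0,0],[0,0,0]]]'|grep -E "pos|t_force"
```

```text
tool_pos: [0.4742, 0.0362, 0.0565]
wrist_force: [0.5, 0.6, -1.2]
```

```bash
python3 -m crank '[[1,[0,0.002,0],[0,0,0]],[1,[0,0.002,0],[0,0,0]],[1,[0,0,0],[0,0,0]]]'|grep -E "pos|t_force"
```

```text
tool_pos: [0.4741, 0.0402, 0.0565]
wrist_force: [0.0, -0.2, -1.8]
```

```bash
python3 -m crank '[[1,[0,0.002,0],[0,0,0]],[1,[0,0.002,0],[0,0,0]],[1,[0,0,0],[0,0,0]]]'|grep -E "pos|t_force"
```

```text
tool_pos: [0.474, 0.0442, 0.0565]
wrist_force: [-0.4, -0.1, -1.1]
```

```bash
python3 -m crank '[[1,[0,0.002,0],[0,0,0]],[1,[0,0.002,0],[0,0,0]],[1,[0,0,0],[0,0,0]]]'|grep -E "pos|t_force"
```

```text
tool_pos: [0.4739, 0.0482, 0.0565]
wrist_force: [-0.2, -0.0, -1.6]
```

```bash
python3 -m crank '[[1,[0,0.002,0],[0,0,0]],[1,[0,0.002,0],[0,0,0]],[1,[0,0,0],[0,0,0]]]'|grep -E "pos|t_force"
```

```text
tool_pos: [0.4738, 0.0522, 0.0565]
wrist_force: [0.1, -0.2, -0.9]
```

```bash
python3 -m crank '[[1,[0,0.002,0],[0,0,0]],[1,[0,0.002,0],[0,0,0]],[1,[0,0,0],[0,0,0]]]'|grep -E "pos|t_force"
```

```text
tool_pos: [0.4738, 0.0562, 0.0565]
wrist_force: [-1.6, 0.1, -1.8]
```

```bash
python3 -m crank '[[1,[0,0.002,0],[0,0,0]],[1,[0,0.002,0],[0,0,0]],[1,[0,0,0],[0,0,0]]]'|grep -E "pos|t_force"
```

```text
tool_pos: [0.4737, 0.0594, 0.0565]
wrist_force: [0.2, -3.3, -1.1]
```

Sideways contact. I'll ease off slightly and test the catch by pulling gently.

```bash
python3 -m crank '[[1,[0,-0.0018,0],[0,0,0]],[1,[0.002,0,0],[0,0,0]],[1,[0.002,0,0],[0,0,0]],[1,[0.0015,0,0],[0,0,0]],[1,[0,0,0],[0,0,0]]]'|grep -E "pos|t_force"
```

```text
tool_pos: [0.469, 0.0581, 0.0567]
wrist_force: [3.2, 0.3, -2.3]
```

The eye is caught (+3 N after about 4.7 mm of free play). Drawing now.

```bash
python3 -m crank '[[1,[0.002,0,0],[0,0,0]],[1,[0.003,0,0],[0,0,0]],[1,[0.004,0,0],[0,0,0]],[1,[0.004,0,0],[0,0,0]],[1,[0.004,0,0],[0,0,0]],[1,[0.003,0,0],[0,0,0]],[1,[0,0,0],[0,0,0]]]'|grep -E "pos|t_force"
```

```text
tool_pos: [0.4489, 0.0576, 0.0568]
wrist_force: [5.1, -0.5, -3.0]
```

```bash
python3 -m crank '[[1,[0.004,0,0],[0,0,0]],[1,[0.004,0,0],[0,0,0]],[1,[0.004,0,0],[0,0,0]],[1,[0.004,0,0],[0,0,0]],[1,[0.004,0,0],[0,0,0]],[1,[0.004,0,0],[0,0,0]],[1,[0.004,0,0],[0,0,0]],[1,[0.004,0,0],[0,0,0]]]'|grep -E "pos|t_force"
python3 -m crank '[[1,[0.004,0,0],[0,0,0]],[1,[0.004,0,0],[0,0,0]],[1,[0.004,0,0],[0,0,0]],[1,[0.004,0,0],[0,0,0]],[1,[0.004,0,0],[0,0,0]],[1,[0.004,0,0],[0,0,0]],[1,[0.003,0,0],[0,0,0]],[1,[0,0,0],[0,0,0]]]'|grep -E "pos|t_force"
```

```text
tool_pos: [0.4173, 0.0569, 0.0569]
wrist_force: [5.7, 0.3, -3.2]
tool_pos: [0.3897, 0.0563, 0.0568]
wrist_force: [3.8, -0.2, -2.3]
```

Run:
```python
from h import *
from bench import vision
for n in("scene","top"):
    s=vision.snapshot(n);np.savez(n+"3.npz",**s)
    c=s["color"][110:250,220:390,::-1] if n=="scene" else s["color"][130:290,180:350,::-1]
    cv2.imwrite(f"pics/{n}3.png",cv2.resize(c,None,fx=2.35,fy=2.35,interpolation=2))
A=cv2.imread("pics/scene3.png");B=cv2.imread("pics/top3.png");h=max(len(A),len(B))
cv2.imwrite("pics/both3.png",cv2.hconcat([cv2.copyMakeBorder(q,0,h-len(q),0,0,cv2.BORDER_CONSTANT) for q in(A,B)]))
P=cloud(load("top3.npz"));K=np.array([.660,.068]);c,sn=np.cos(.0225),np.sin(.0225);M=np.array([[c,-sn],[sn,c]])
q=(P[...,:2]-K)@M*1e3;Z=P[...,2]
m=(q[...,0]>-150)&(q[...,0]<-80)&(abs(q[...,1])<110)&(Z>.078)&(Z<.096)
print(m.sum(),np.percentile(q[m],[1,5,50,95,99],axis=0).round(1),np.median(Z[m]))
```

```text
221 [[-125.7  -77.4]
 [-114.   -74.9]
 [-108.1   -1.5]
 [ -87.5   75.4]
 [ -83.6   82.5]] 0.088285297566457
```

View pics/both3.png

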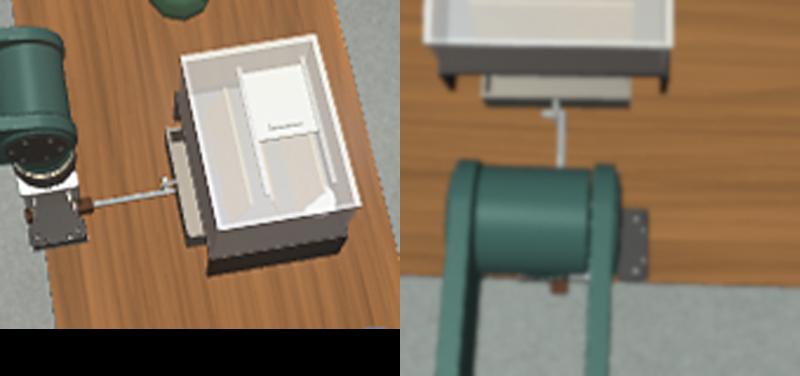

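The tray stands out in front of the ledge with the hook in its eye, and the drawn length is about 79 mm. Next I'll unhook: forward 5.5 mm, then right.

```bash
python3 -m crank '[[1,[-0.003,0,0],[0,0,0]],[1,[-0.0025,0,0],[0,0,0]],[1,[0,0,0],[0,0,0]],[1,[0,-0.002,0],[0,0,0]],[1,[0,-0.003,0],[0,0,0]],[1,[0,0,0],[0,0,0]]]'|grep -E "pos|t_force"
```

```text
tool_pos: [0.3947, 0.051, 0.0564]
wrist_force: [-0.4, 0.3, -1.2]
```

```bash
python3 -m crank '[[1,[0,-0.005,0],[0,0,0]],[1,[0,-0.005,0],[0,0,0]],[1,[0,-0.005,0],[0,0,0]],[1,[0,-0.005,0],[0,0,0]],[1,[0,-0.008,0],[0,0,0]],[1,[0,-0.005,0],[0,0,0]],[1,[0,0,0],[0,0,0]]]'|grep -E "pos|t_force"
```

```text
tool_pos: [0.3956, 0.0176, 0.0565]
wrist_force: [0.5, 0.2, -1.6]
```

```bash
python3 -m crank '[[1,[0.015,-0.005,0],[0,0,0]],[1,[0.025,-0.02,0],[0,0,0]],[1,[0,-0.04,0],[0,0,0]],[1,[0,-0.04,0],[0,0,0]],[1,[0,-0.04,0],[0,0,0]],[1,[0,-0.04,0],[0,0,0]],[1,[0,-0.04,0],[0,0,0]],[1,[0,-0.04,0],[0,0,0]]]'|grep -E "pos|t_force"
python3 -m crank '[[1,[-0.02,-0.02,0],[0,0,0]],[1,[-0.04,0,0],[0,0,0]],[1,[-0.035,0,0],[0,0,0]],[1,[-0.02,0,0.008],[0,0,0]],[1,[0,0,0.012],[0,0,0]],[1,[0,0,0.006],[0,0,0]],[1,[0,0,0],[0,0,0]],[1,[0,0,0],[0,0,0]]]'|grep -E "pos|t_force|rot"
```

```text
tool_pos: [0.3613, -0.2492, 0.0565]
wrist_force: [0.8, 0.9, -1.2]
tool_pos: [0.4758, -0.2648, 0.0302]
ee_rot: [3.141, -0.001, -3.12]
wrist_force: [0.4, 1.0, -2.0]
```

```bash
python3 -m crank '[[1,[0,0,0.003],[0,0,0]],[1,[0,0,0.002],[0,0,0]],[1,[0,0,0.001],[0,0,0]],[1,[0,0,0],[0,0,0]],[1,[0,0,0],[0,0,0]]]'|grep -E "pos|t_force|rot"
```

```text
tool_pos: [0.4769, -0.2649, 0.0246]
ee_rot: [-3.142, 0.0, -3.119]
wrist_force: [-0.6, 0.5, -1.2]
```

```bash
python3 -m crank '[[1,[0,0,0.001],[0,0,0]],[1,[0,0,0],[0,0,0]],[1,[0,0,0],[0,0,0]]]'|grep -E "pos|t_force|rot"
```

```text
tool_pos: [0.477, -0.2649, 0.0235]
ee_rot: [-3.142, 0.0, -3.119]
wrist_force: [-0.3, -0.8, -1.2]
```

```bash
python3 -m crank '[[1,[0,0,0.0005],[0,0,0]],[1,[0,0,0],[0,0,0]],[0.5,[0,0,0],[0,0,0]],[0.5,[0,0,0],[0,0,0]],[0.5,[0,0,0],[0,0,0]],[0.5,[0,0,0],[0,0,0]]]'|grep -E "pos|t_force|width"
python3 -m crank '[[0.5,[0,0,-0.01],[0,0,0]],[0.5,[0,0,-0.03],[0,0,0]],[0.5,[0,0,-0.045],[0,0,0]],[0.5,[0,0,-0.045],[0,0,0]],[0.5,[0.04,0,-0.01],[0,0,0]],[0.5,[0.045,0,0],[0,0,0]],[0.5,[0.045,0,0],[0,0,0]],[0.5,[0.02,0,0],[0,0,0]]]'|grep -E "pos|t_force|width"
python3 - <<'E'
from bench import robot,vision
import cv2
c=vision.snapshot("top")["color"];s=vision.snapshot("scene")["color"]
cv2.imwrite("pics/final.png",cv2.hconcat([cv2.resize(c[60:280,100:450,::-1],(400,251)),cv2.resize(s[80:350,190:450,::-1],(390,405))[:251] if 0 else cv2.resize(s[80:350,190:450,::-1],(242,251))]))
E
```

```text
tool_pos: [0.4769, -0.2649, 0.0228]
wrist_force: [-0.4, 0.7, -0.1]
width: 0.0454
tool_pos: [0.3244, -0.2681, 0.1641]
wrist_force: [1.3, 0.1, -0.7]
width: 0.0471
```

View pics/final.png

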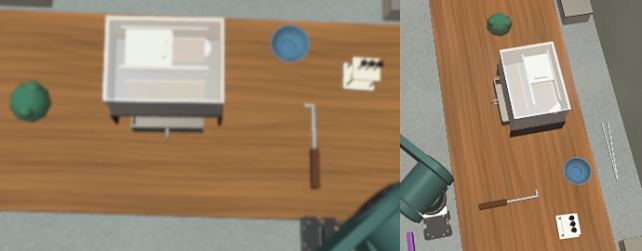

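The tray is drawn out and the hook lies flat on the plank at about (315,150) in the left panel. It is clear of everything and the bystanders have not moved, so I'm handing in.

```bash
python3 -m crank '[[0.5,[0,0,0],[0,0,0]],[0.5,[0,0,0],[0,0,0]]]'|head -2; python3 -c "
from bench import robot
print(robot.close_job())"
```

```text
time: 23.4
tool_pos: [0.3279, -0.2684, 0.1633]
the job is handed in; nothing more can be done
None
```

The tray was drawn out about 79 mm with the hook, the hook was laid flat on the plank clear of the keeper and tray, the bystanders were left where they stood, and the job was handed in at 23.4 s.

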